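Release the eccentric cam and send the dish carriage home

ROBOT

A 6-joint arm with a two-finger parallel gripper is mounted at the origin on the work surface. World frame = base frame: x ahead of the robot, y to its left, z up, the work surface at z = 0. Lengths are in m, angles in rad, forces in N, time in s.
With the tool pointing down it reaches from about 0.35 to 0.85 m from the base axis. Payload 8.1 kg.
Tool frame: the origin (TCP) lies on the centre line of the jaws, within the pads' length; the fingertips stand manip.tcp_to_tips ahead of it and the grasp point (between the pads) lies 6 mm ahead of it (manip.tcp_to_tips is the distance from the TCP to the fingertips, in m); z points along the fingers, y is the line along which they close (so a half turn about z gives the same grasp; the last joint's range is limited). The gripper opens to 85 mm and grips with 20 to 120 N. Pads are 22 mm wide; open, the fingers measure 114 mm over their backs; the gripper's body (76 mm by 85 mm) begins 54 mm behind the grasp point. The pads swing forward as they close: fully open they stand 13 mm farther back than shut.
Start: joints at [1.218, 0.13, 1.488, -0, 1.523, -0.085], TCP at [0.159, 0.579, 0.256] pointing down, gripper open.
Joint ranges: [-2.96, 2.96], [-0.89, 2.26], [0.02, 2.5], [-1.34, 4.48], [0, 2.73], [-2.66, 2.66]. Speed limits (rad/s): [2.39, 2.39, 2.79, 3.14, 3.14, 3.14].

INTERFACE

Orientations are given as a unit quaternion [x, y, z, w].
In Python, from station import manip, viewer gives the robot as it stands.
- The arm moves only by the tool drive_tool, never from a script. Its argument "motion" is a list that holds one entry, the list of rows, each a list of 5 numbers: the shift along the tool's x, y, z in units of 0.3 m (1.0 is 0.3 m), then the turn about the tool's z in units of pi rad (1.0 is pi rad), then the closure, from 0 (fully open) to 1 (shut). In form: [[[dx, dy, dz, roll, fingers], ...]]. A call has 1 to 20 rows; each row shifts and turns the commanded pose from where the row before left it, along the tool's axes as they then stand; what a row does not reach is not made up. A row lasts 1/8 s, in which the tool goes at most 62.5 mm and 10.7 degrees, less where a joint would pass 70% of its speed; a pose out of reach is approached as far as the arm can. A call with a number of a shift or a turn outside -1 to 1 is refused whole. A call with a gripper value outside its range is refused whole. The fingers move at their own pace and stop on an object; "force" is the grip in N (left out, the last holds). Time passes only in rows, so rows that do not move let the fingers close. It gives the time, the measured TCP pose, the force, the opening and the grip force at its end, in the units of the state.
- manip.get_obs(): the state, without advancing time (a new reading comes with each control period).
- viewer.camera(name): name is "scene" or "side" or "wrist"; returns the picture (400x640x3 uint8, red, green, blue); there is no depth.
- viewer.camera_info(name): a dict with "camera_matrix" (3x3 intrinsics, pixels), "rvec" (rotation vector, rad) and "tvec" (3), from world to camera coordinates, as OpenCV has them. Camera axes: x right, y down, z forward; pixel columns grow to the right and rows downward; lengths in m; the calibration is good to about 2 mm. A picture is of the moment at which its call begins: read the wrist's pose just before it. camera_info takes no time and is no camera call; for the wrist camera it gives the pose at the moment of the call.
- manip.hand_in(): hands the job in; it is judged then, once.
Trained networks look in the newest picture that a camera, given by its name, has taken for a name from the list of things; names that differ only in an ending like _2 or _b are one class to them, and where a whole thing is asked for, a point or a joint stands for the part that bears it (a point fixed in the world has none). Each returns a list of dicts, best first, with "p" (0 to 1); they miss things now and then, are a little off and sometimes report something else, mostly with a low value. They report only what shows in the picture. A call takes as long as a camera call. They do not tell look-alikes from the thing itself.
- viewer.find_in(camera, label): "rect" ([left, top, right, bottom] in pixels, round what is visible of it).
The state is a dict: "time": time; "joints": joint angles; "qd": joint speeds; "joint_torque": joint torques, N m; "tool_pos": TCP position; "orientation": TCP orientation; "wrist_force": force on the tool from outside, world axes, zero at the start; "ft_torque": the same for the moment, N m; "opening": finger opening in m; "gripper_force": force on a finger pad.
Only numpy, scipy, OpenCV 4.12 (cv2) and the standard library are available. Lean on these libraries where they do the work, as an engineer would, in place of code of your own. Each camera call takes 0.05 s, during which the arm holds its last target. There are 200 camera calls.

TASK

Using only the fingertips, and without gripping or lifting anything, push the upright pin round until the eccentric cam has its low point facing the dish carriage, so that the pin stands on the far side of the pivot, straight away from the carriage. Only then push the carriage forward by its upright rear plate until it is fully home against the cam, with the dish still sitting in its seat. Do not disturb the glassware and porcelain standing around, and finish with the fingers clear.

Things in the scene. Friction and masses are not known exactly. Their poses are not given: they have to be found in the camera images.
- stage: Fixed grey base plate, 310 x 120 x 12 mm; origin at the centre of its underside, on the bench. Its +x is FORWARD, the way the carriage slides towards the cam; z is up. Along x the parked carriage spans -93 to +7 mm, the cam's pivot is at +75 mm, both at y = 0. A fixed white reader box, 80 mm high, stands at x -25 to +35, y -72 to -130 mm.
- carriage (a joint): Travel of the steel dish carriage along the stage's +x, in m: 0 = parked at the rear (every start), 0.050 = fully home, its nose touching the cam's low point. It stays where left; sliding takes about 2 N. If the cam is not at its low point the nose meets its rim earlier, at 0.050 - 0.022*(1 - cos(cam)).
- push_plate (a point): Middle of the rear face of the carriage's upright rear plate (steel, 70 mm wide, 8 mm thick, its top 79 mm above the bench); the point is 60 mm above the bench. Push here along the stage's +x. It travels with the carriage; at the start it is 93 mm behind the stage's origin.
- cam (a joint): Angle (rad) from the stage's +x to the direction pivot-to-pin, counter-clockwise from above. 0 or 6.283: low point faces the carriage (pin straight ahead); 3.142: high point does (pin nearest the carriage). Starts at 1.4 to 4.9; stops at -0.5 and 6.78. Turn it either way: clockwise to 0 or counter-clockwise to 6.283. Friction only, about 6 N at the pin; it stays where left.
- cam_pin (a point): Centre of the top of the cam's upright black pin: 10 mm diameter, standing 56 mm above the cam, its top 85 mm above the bench, 50 mm from the pivot, over the cam's high side. Push it sideways with a fingertip along a circle of 50 mm radius about the pivot.
- cam_pivot (a point): Centre of the top of the steel pivot cap (22 mm diameter), 35 mm above the bench, on the cam's vertical axis. The cam is an aluminium disc of 80 mm diameter, top face 29 mm above the bench, centred 22 mm off the pivot towards the pin: rim 62 mm from the pivot on the pin's side (high), 18 mm on the opposite side (low).
- dish_seat (a point): Centre of the floor of the square black-rimmed seat on the carriage, 25 mm above the bench, 48 mm ahead of the push plate's rear face; rim 7 mm high. The carriage's nose is 52 mm ahead of it and 41 mm above the bench at its top.
- dish: White porcelain dish, loose, 72 mm across the rim and 32 mm high, sitting in the seat on the carriage (rim 57 mm above the bench); origin at the centre of its underside. It rides along; do not touch it.
- spare_dish: Bystander: white porcelain dish on the bench beyond the cam, 96 mm across, 40 mm high; origin at the centre of its underside.
- beaker: Bystander: glass beaker, 68 mm across, 85 mm high; origin at the centre of its underside.
- bottle: Bystander: brown reagent bottle, 72 mm diameter, 150 mm high; origin at the centre of its underside.
- vial: Bystander: small glass jar with white cap, 28 mm diameter, 55 mm high; origin at the centre of its underside.
Not all that is in view belongs to the job. What is shaped like the dish but brown, green or pink is not meant.

How it is judged:
By the outcome, as a careful person would: the job done as asked, in the order asked, and still so for the second after the job is handed in, with the robot touching nothing.
It also fails if it takes over 64 s, if anything falls off the work surface, if the arm or the gripper's body presses on something with over 40 N, if the wrist force passes 120 N, or if a joint passes its speed limit or range.

## Working session

There is one attempt and no reset: what is moved stays moved. The work goes in short steps, Python scripts to look and compute and a tool call to move; the robot and the scene stay as the last step left them, time stands still between calls to the robot, and variables do not carry over. Pictures are saved under pics/ and viewed, at most 10 in all, crops included, and the job is handed in when it is done.

Besides the shell and the picture viewer there is one more tool, called after "Request:" by a JSON object that holds its "api" and its "payload", one argument or row to a line. drive_tool: Moves the arm, as the interface text tells. Shifts and turns lie within -1 to 1; 1 stands for 0.3 m of shift or pi rad of turn. Its arguments: {"type":"object","properties":{"motion":{"type":"array","items":{"type":"array","items":{"type":"array","items":{"type":"number"}}}},"force":{"type":"number"}},"required":["motion"]}

```bash
mkdir -p pics; python3 - <<'E'
from station import manip, viewer
import cv2
o=manip.get_obs(); print(o, manip.tcp_to_tips)
for c in("scene","side"):
    im=viewer.camera(c); cv2.imwrite(f"pics/{c}0.png",im[:,:,::-1])
    for l in("cam_pin","cam_pivot","push_plate","stage","dish_seat","dish","spare_dish","beaker","bottle","vial"):
        print(c,l,[(d["rect"],round(d["p"],2)) for d in viewer.find_in(c,l)[:3]])
    print({k:v for k,v in viewer.camera_info(c).items()})
E
```

```text
{'time': 0.0, 'joints': array([ 1.21758634e+00,  1.31192247e-01,  1.48930086e+00, -2.86492248e-05,
        1.52299847e+00, -8.53688895e-02]), 'qd': array([-3.80146214e-04,  9.80724914e-04, -1.17787113e-03, -1.50353150e-05,
        3.93710125e-04,  8.32281975e-04]), 'joint_torque': array([ 8.52688117e-04, -5.69406223e+01, -5.00544047e+01, -2.89044856e-04,
        1.47302588e-02, -2.35202185e-05]), 'tool_pos': array([0.15858124, 0.57813026, 0.25521397]), 'orientation': array([ 1.33519850e-01,  9.91045684e-01, -9.29837906e-04, -1.92577540e-04]), 'wrist_force': array([-1.41894998, -0.28814696,  0.61201865]), 'ft_torque': array([-0.01796561, -0.02268808, -0.0108015 ]), 'gripper_force': 0.0, 'opening': 0.08503489550041589} 0.025
scene cam_pin [([313.5, 205.5, 359.4, 238.5], 0.67)]
scene cam_pivot [([315.0, 202.5, 360.7, 237.2], 0.72)]
scene push_plate [([254.5, 167.7, 315.0, 216.4], 0.79)]
scene stage [([219.2, 159.7, 391.6, 272.6], 0.56)]
scene dish_seat []
scene dish [([334.6, 145.6, 369.3, 169.5], 0.67), ([264.5, 175.6, 302.8, 210.0], 0.65), ([198.0, 135.9, 231.3, 167.1], 0.65)]
scene s
[... 776 characters left out ...]
54.9], 0.79)]
side dish [([334.8, 284.3, 371.3, 318.9], 0.95), ([320.1, 209.7, 348.9, 237.9], 0.78), ([227.3, 226.3, 261.7, 257.8], 0.69)]
side spare_dish [([278.7, 153.7, 313.2, 181.3], 0.6)]
side beaker [([323.5, 157.5, 348.9, 193.6], 0.68), ([296.6, 186.1, 326.9, 217.6], 0.43)]
side bottle [([401.2, 179.2, 435.9, 246.4], 0.87)]
side vial [([309.8, 208.0, 360.4, 251.6], 0.62), ([380.5, 195.8, 390.6, 218.7], 0.6)]
{'camera_matrix': array([[463.67621511,   0.        , 316.10299717],
       [  0.        , 463.67621511, 197.17301724],
       [  0.        ,   0.        ,   1.        ]]), 'rvec': array([ 2.1908842, -0.449837 ,  0.2106581]), 'tvec': array([-0.50643934,  0.22985856,  0.90806037])}
```

```bash
python3 - <<'E'
import cv2,numpy as np
a=cv2.imread("pics/scene0.png")[130:300,160:460]; b=cv2.imread("pics/side0.png")[130:330,200:450]
cv2.imwrite("pics/c1.png",cv2.resize(a,None,fx=2.6,fy=2.6,interpolation=cv2.INTER_CUBIC))
cv2.imwrite("pics/c2.png",cv2.resize(b,None,fx=3,fy=3,interpolation=cv2.INTER_CUBIC))
E
```

```text
(no output)
```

View pics/c1.png

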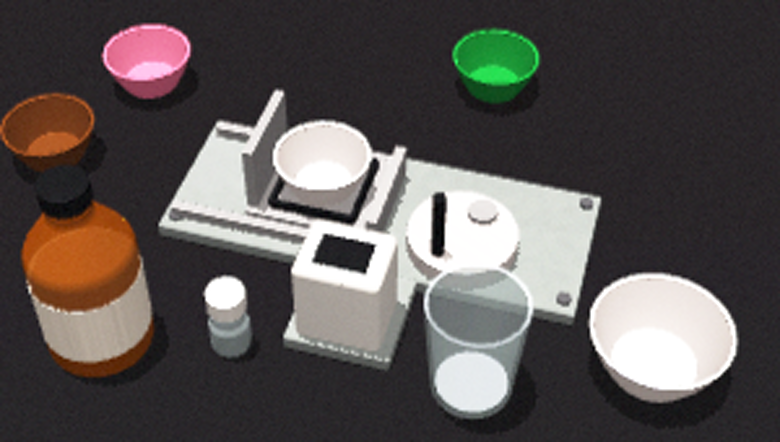

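View pics/c2.png

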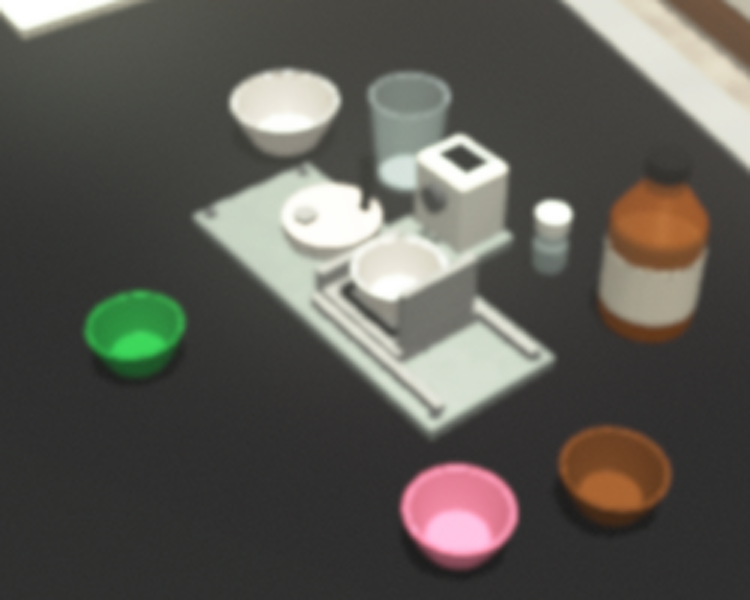

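The scene crop shows the stage with the plate at the left (c1 ~265,140), the pivot cap at (483,209), the pin top at (438,195) and the reader in front. The white dish at (323,160), on the carriage, is the one meant. The pink, green and brown ones are decoys. Next I fit the stage pose from the corner points in both views.

```bash
cat > h.py <<'E'
import numpy as np,cv2
from scipy.optimize import least_squares
from station import manip,viewer
def proj(c,P):
    i=viewer.camera_info(c); return cv2.projectPoints(np.float64(P).reshape(-1,1,3),i["rvec"],i["tvec"],i["camera_matrix"],None)[0][:,0]
def S2W(s,P):
    P=np.atleast_2d(np.float64(P)); c,n=np.cos(s[2]),np.sin(s[2])
    return np.c_[s[0]+c*P[:,0]-n*P[:,1], s[1]+n*P[:,0]+c*P[:,1], P[:,2]]
def tri(ob):
    return least_squares(lambda p:np.concatenate([(proj(c,p)-u).ravel() for c,u in ob]),[.3,.4,.05])
def onplane(c,u,z):
    return least_squares(lambda p:(proj(c,[*p,z])-u).ravel(),[.4,.4]).x
E
python3 - <<'E'
from h import *
f1=lambda u,v:np.array([160+u/2.6,130+v/2.6]); f2=lambda u,v:np.array([200+u/3,130+v/3])
m=.001
O=[("scene",f1(218,122),(-155,60,12)),("scene",f1(160,229),(-155,-60,12)),("scene",f1(600,197),(155,60,12)),("scene",f1(575,313),(155,-60,12)),("scene",f1(483,208),(75,0,35)),("scene",f1(281,92),(-89,35,79)),("scene",f1(247,157),(-93,-35,79)),
("side",f2(194,214),(155,60,12)),("side",f2(308,163),(155,-60,12)),("side",f2(432,430),(-155,60,12)),("side",f2(553,353),(-155,-60,12)),("side",f2(304,213),(75,0,35)),("side",f2(510,236),(-93,-35,79)),("side",f2(400,293),(-93,35,79))]
res=lambda s:np.concatenate([(proj(c,S2W(s,np.array(P)*m))-u).ravel() for c,u,P in O])
best=min((least_squares(res,[.3,.5,y],loss="soft_l1") for y in np.arange(0,6.3,1)),key=lambda r:r.cost)
s=best.x; print("stage",s,best.cost); print(np.round(res(s).reshape(-1,2),1).tolist())
p=tri([("scene",f1(438,195)),("side",f2(368,157))]); print("pin tri",p.x,p.cost)
piv=S2W(s,(.075,0,.035))[0]; print("pivot",piv,"push",S2W(s,(-.093,0,.06)))
for c,u in(("scene",f1(438,195)),("side",f2(368,157))):
    q=onplane(c,u,.085); d=q-piv[:2]; print(q,np.hypot(*d),"cam",(np.arctan2(d[1],d[0])-s[2])%(2*np.pi))
# bystanders: base rect centres, in stage frame
def st(q): d=q-s[:2]; c,n=np.cos(s[2]),np.sin(s[2]); return np.round([c*d[0]+n*d[1],-n*d[0]+c*d[1]],3)
for n,u,z in(("spare rim",f1(663,320),.04),("beaker rim",f1(478,308),.085),("vial cap",f1(226,288),.055),("bottle top",f1(63,180),.15),("green",f1(496,55),.032)):
    print(n,onplane("scene",u,z),st(onplane("scene",u,z)))
for n,u,z in(("spare rim",f2(285,97),.04),("beaker rim",f2(408,92),.085),("vial",f2(552,213),.055),("bottle",f2(668,160),.15),("green",f2(135,325),.032)):
    print(n,onplane("side",u,z),st(onplane("side",u,z)))
np.save("s.npy",s)
E
```

```text
Traceback (most recent call last):
  File "h.py", line 5, in proj
    i=viewer.camera_info(c); return cv2.projectPoints(np.float64(P).reshape(-1,1,3),i["rvec"],i["tvec"],i["camera_matrix"],None)[0][:,0]
ValueError: time passes only in moves, steps and waits
```

```bash
sed -i 's/^def proj/CI={c:viewer.camera_info(c) for c in("scene","side","wrist")}\ndef proj/; s/i=viewer.camera_info(c);/i=CI[c];/' h.py
cat > fit.py <<'E'
from h import *
f1=lambda u,v:np.array([160+u/2.6,130+v/2.6]); f2=lambda u,v:np.array([200+u/3,130+v/3])
m=.001
O=[("scene",f1(218,122),(-155,60,12)),("scene",f1(160,229),(-155,-60,12)),("scene",f1(600,197),(155,60,12)),("scene",f1(575,313),(155,-60,12)),("scene",f1(483,208),(75,0,35)),("scene",f1(281,92),(-89,35,79)),("scene",f1(247,157),(-93,-35,79)),
("side",f2(194,214),(155,60,12)),("side",f2(308,163),(155,-60,12)),("side",f2(432,430),(-155,60,12)),("side",f2(553,353),(-155,-60,12)),("side",f2(304,213),(75,0,35)),("side",f2(510,236),(-93,-35,79)),("side",f2(400,293),(-93,35,79))]
res=lambda s:np.concatenate([(proj(c,S2W(s,np.array(P)*m))-u).ravel() for c,u,P in O])
best=min((least_squares(res,[.3,.5,y],loss="soft_l1",max_nfev=100) for y in np.arange(0,6.3,1)),key=lambda r:r.cost)
s=best.x; print("stage",s,best.cost); print(np.round(res(s).reshape(-1,2),1).tolist())
p=tri([("scene",f1(438,195)),("side",f2(368,157))]); print("pin tri",p.x,p.cost)
piv=S2W(s,(.075,0,.035))[0]; print("pivot",piv,"push",S2W(s,(-.093,0,.06)))
for c,u in(("scene",f1(438,195)),("side",f2(368,157))):
    q=onplane(c,u,.085); d=q-piv[:2]; print(q,np.hypot(*d),"cam",(np.arctan2(d[1],d[0])-s[2])%(2*np.pi))
def st(q): d=q-s[:2]; c,n=np.cos(s[2]),np.sin(s[2]); return np.round([c*d[0]+n*d[1],-n*d[0]+c*d[1]],3)
for n,u,z in(("spare rim",f1(663,320),.04),("beaker rim",f1(478,308),.085),("vial cap",f1(226,288),.055),("bottle top",f1(63,180),.15),("green",f1(496,55),.032)):
    print(n,onplane("scene",u,z),st(onplane("scene",u,z)))
for n,u,z in(("spare rim",f2(285,97),.04),("beaker rim",f2(408,92),.085),("vial",f2(552,213),.055),("bottle",f2(668,160),.15),("green",f2(135,325),.032)):
    print(n,onplane("side",u,z),st(onplane("side",u,z)))
np.save("s.npy",s)
E
python3 fit.py
```

```text
stage [0.57495062 0.03192786 1.8333098 ] 22.709137783925073
[[-0.4, -0.0], [-0.9, -0.4], [1.2, -0.0], [1.0, 1.6], [0.5, 1.0], [-0.3, 0.3], [-1.9, -0.8], [-1.2, 0.2], [-0.9, -0.4], [-0.0, -0.4], [0.6, 0.4], [-0.0, -0.5], [-10.8, 6.8], [1.4, 1.0]]
pin tri [0.60433915 0.09029087 0.08578242] 0.48337066418652175
pivot [0.55548747 0.10435841 0.035     ] push [[ 0.59908493 -0.05788603  0.06      ]]
[0.60261367 0.09038174] 0.0491551311742772 cam 4.161559622650163
[0.605752   0.08928455] 0.05247614068115637 cam 4.158518994668247
spare rim [0.58843137 0.25298509] [ 0.21 -0.07]
beaker rim [0.67522285 0.15837624] [ 0.096 -0.13 ]
vial cap [ 0.72169813 -0.00105383] [-0.07  -0.133]
bottle top [ 0.7634741  -0.08029288] [-0.157 -0.153]
green [0.38999268 0.02998305] [0.046 0.179]
spare rim [0.59914324 0.26114075] [ 0.215 -0.083]
beaker rim [0.67457815 0.16193085] [ 0.1  -0.13]
vial [7.25057071e-01 3.30673410e-04] [-0.069 -0.137]
bottle [ 0.76368618 -0.08186293] [-0.159 -0.153]
green [0.39187051 0.03093447] [0.047 0.177]
```

The fit is consistent: the pin triangulates to z 0.086 at radius about 50 mm, with the cam at about 4.16 rad. I'll push it counter-clockwise with closed fingers.

```bash
cat >> h.py <<'E'
from scipy.spatial.transform import Rotation as R
def goto(P,phi=None):
    "total shift in tool axes (0.3 m units) and roll (pi units)"
    o=manip.get_obs(); r=R.from_quat(o["orientation"]); d=r.inv().apply(np.array(P)-o["tool_pos"])/.3
    x=r.apply([1,0,0]); f=np.degrees(np.arctan2(x[1],x[0]))
    print("t",round(o["time"],2),"pos",o["tool_pos"].round(4),"phi",round(f,2),"F",o["wrist_force"].round(1),"shift",d.round(4),"roll",None if phi is None else round(-((phi-f+180)%360-180)/180,4))
def sg(x,y,z): return S2W(np.load("s.npy"),np.array([x,y,z])/1000)[0]
E
python3 -c "
from h import *
goto(sg(25,-28,200),73.4)"
```

```text
t 1.1 pos [0.1587 0.5786 0.2563] phi 164.66 F [-0.1  0.6 -0. ] shift [-1.8585 -1.2714  0.1876] roll 0.507
```

Request:
{"api": "drive_tool", "payload": {
  "motion": [
    [[-0.093, -0.0636, 0, 0, 1], [-0.093, -0.0636, 0, 0, 1], [-0.093, -0.0636, 0, 0, 1], [-0.093, -0.0636, 0, 0, 1], [-0.093, -0.0636, 0, 0, 1], [-0.093, -0.0636, 0, 0, 1], [-0.093, -0.0636, 0, 0, 1], [-0.093, -0.0636, 0, 0, 1], [-0.093, -0.0636, 0, 0, 1], [-0.093, -0.0636, 0, 0, 1], [-0.093, -0.0636, 0, 0, 1], [-0.093, -0.0636, 0, 0, 1], [-0.093, -0.0636, 0, 0, 1], [-0.093, -0.0636, 0, 0, 1], [-0.093, -0.0636, 0, 0, 1], [-0.093, -0.0636, 0, 0, 1], [-0.093, -0.0636, 0, 0, 1], [-0.093, -0.0636, 0, 0, 1], [-0.093, -0.0636, 0, 0, 1], [-0.093, -0.0636, 0, 0, 1]]
  ]
}}

```text
time: 3.6
tool_pos: [0.5966, 0.0621, 0.2563]
orientation: [0.134, 0.991, 0.0, 0.0]
wrist_force: [0.1, 0.9, -0.2]
opening: 0.0
gripper_force: 0.0
```

Request:
{"api": "drive_tool", "payload": {
  "motion": [
    [[0, 0, 0, 0.0507, 1], [0, 0, 0, 0.0507, 1], [0, 0, 0, 0.0507, 1], [0, 0, 0, 0.0507, 1], [0, 0, 0, 0.0507, 1], [0, 0, 0, 0.0507, 1], [0, 0, 0, 0.0507, 1], [0, 0, 0, 0.0507, 1], [0, 0, 0, 0.0507, 1], [0, 0, 0, 0.0507, 1], [0, 0, 0, 0, 1], [0, 0, 0, 0, 1]]
  ]
}}

```text
time: 5.1
tool_pos: [0.5959, 0.063, 0.2563]
orientation: [0.801, 0.599, -0.0, -0.0]
wrist_force: [-0.6, -0.5, -0.4]
opening: -0.0003
gripper_force: 0.0
```

```bash
python3 - <<'E'
from h import *
goto(sg(25,-28,75),73.4)
im=viewer.camera("wrist"); s=np.load("s.npy")
for P in((75,0,35),(48.8,-42.6,85),(-93,35,79),(-93,-35,79),(155,60,12),(155,-60,12),(7,0,41)):
    u=proj("wrist",sg(*P))[0]; print(P,u.round(0)); cv2.circle(im,tuple(int(v) for v in u.clip(-999,999)),4,(255,0,0),1)
cv2.imwrite("pics/w1.png",im[:,:,::-1])
E
```

```text
t 5.1 pos [0.5959 0.063  0.2563] phi 73.6 F [-0.6 -0.5 -0.4] shift [ 0.0008 -0.0015  0.6043] roll 0.0011
(75, 0, 35) [280. 157.]
(48.8, -42.6, 85) [323. 163.]
(-93, 35, 79) [329. 299.]
(-93, -35, 79) [381. 271.]
(155, 60, 12) [207. 125.]
(155, -60, 12) [288.  70.]
(7, 0, 41) [311. 206.]
```

View pics/w1.png

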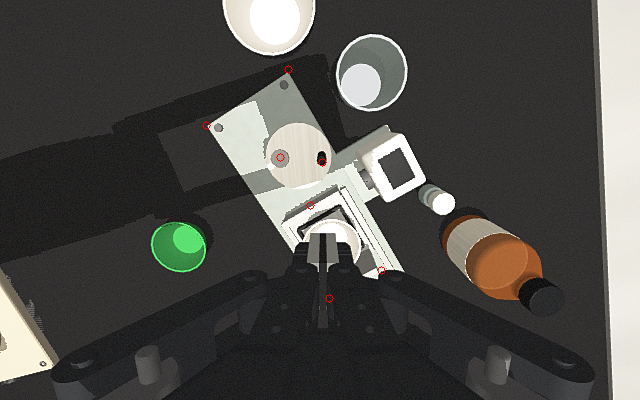

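The wrist view agrees with the fitted stage: the pivot is at (280,157), the pin at (322,160), and the corners lie on their marks. I'll descend behind the pin.

Request:
{"api": "drive_tool", "payload": {
  "motion": [
    [[0, 0, 0.09, 0, 1], [0, 0, 0.09, 0, 1], [0, 0, 0.09, 0, 1], [0, 0, 0.09, 0, 1], [0, 0, 0.09, 0, 1], [0, 0, 0.08, 0, 1], [0, 0, 0.05, 0, 1], [0, 0, 0.024, 0, 1], [0, 0, 0, 0, 1]]
  ]
}}

```text
time: 6.28
tool_pos: [0.5959, 0.063, 0.0751]
orientation: [0.802, 0.598, -0.0, -0.0]
wrist_force: [-0.4, -0.8, 0.3]
opening: -0.0004
gripper_force: 0.0
```

```bash
python3 - <<'E'
from h import *
goto(sg(35.2,-34.2,75),73.4)
E
```

```text
t 6.28 pos [0.5959 0.063  0.0751] phi 73.42 F [-0.4 -0.8  0.3] shift [ 0.0405 -0.0019  0.0004] roll 0.0001
```

Request:
{"api": "drive_tool", "payload": {
  "motion": [
    [[0.013, -0.001, 0, 0, 1], [0.013, -0.001, 0, 0, 1], [0.0145, 0, 0, 0, 1], [0.0177, 0.0047, 0, -0.0333, 1], [0.0177, 0.0047, 0, -0.0333, 1], [0.0177, 0.0047, 0, -0.0333, 1], [0.0177, 0.0047, 0, -0.0333, 1], [0.0177, 0.0047, 0, -0.0333, 1], [0, 0, 0, 0, 1]]
  ]
}}

```text
time: 7.4
tool_pos: [0.6078, 0.1001, 0.0753]
orientation: [0.619, 0.785, -0.001, 0.0]
wrist_force: [-1.3, -3.5, 1.1]
opening: 0.0004
gripper_force: 1.6
```

```bash
python3 - <<'E'
from h import *
a=np.radians(238.4+30); 
goto(sg(75+50*np.cos(a)+16*np.sin(a),50*np.sin(a)-16*np.cos(a),75),103.4)
im=viewer.camera("wrist")
cv2.imwrite("pics/w2.png",im[:,:,::-1])
E
```

```text
t 7.4 pos [0.6078 0.1001 0.0753] phi 103.46 F [-1.3 -3.5  1.1] shift [0.0011 0.0004 0.001 ] roll 0.0003
```

View pics/w2.png

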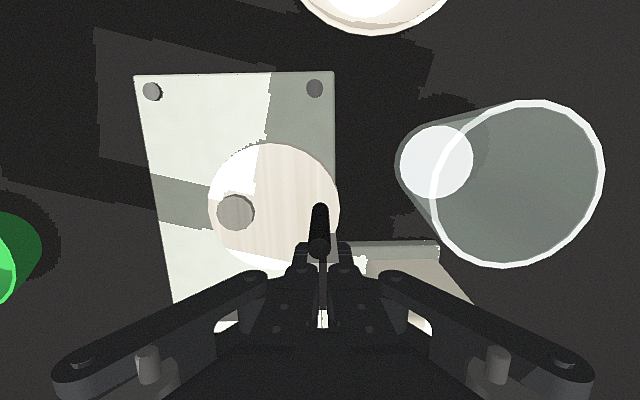

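The pin (320,240) sits centred on the fingertips, and the cam has turned as planned. I'll continue the arc.

Request:
{"api": "drive_tool", "payload": {
  "motion": [
    [[0.0177, 0.0047, 0, -0.0333, 1], [0.0177, 0.0047, 0, -0.0333, 1], [0.0177, 0.0047, 0, -0.0333, 1], [0.0177, 0.0047, 0, -0.0333, 1], [0.0177, 0.0047, 0, -0.0333, 1], [0.0177, 0.0047, 0, -0.0333, 1], [0.0177, 0.0047, 0, -0.0333, 1], [0.0177, 0.0047, 0, -0.0333, 1], [0.0177, 0.0047, 0, -0.0333, 1], [0.0177, 0.0047, 0, -0.0333, 1], [0.0177, 0.0047, 0, -0.0333, 1], [0.0177, 0.0047, 0, -0.0333, 1], [0.0177, 0.0047, 0, -0.0333, 1], [0.0177, 0.0047, 0, -0.0333, 1], [0.0177, 0.0047, 0, -0.0333, 1], [0, 0, 0, 0, 1], [0, 0, 0, 0, 1]]
  ]
}}

```text
time: 9.57
tool_pos: [0.5604, 0.1571, 0.0755]
orientation: [-0.115, 0.993, 0.0, 0.001]
wrist_force: [5.0, 0.0, -1.4]
opening: 0.0004
gripper_force: 2.1
```

```bash
python3 - <<'E'
from h import *
goto(sg(125,-16,75),195.04)
im=viewer.camera("wrist").copy()
for P in((75,0,35),(125,0,85),(125,0,29),(155,60,12),(155,-60,12)):
    u=proj("wrist",sg(*P))[0]; print(P,u.round(0)); cv2.circle(im,tuple(int(v) for v in u.clip(-999,999)),4,(255,0,0),1)
cv2.imwrite("pics/w3.png",im[:,:,::-1])
E
```

```text
t 9.57 pos [0.5604 0.1571 0.0755] phi -166.84 F [ 5.   0.  -1.4] shift [0.0081 0.0007 0.0017] roll -0.0105
(75, 0, 35) [235. 211.]
(125, 0, 85) [320. 242.]
(125, 0, 29) [321. 205.]
(155, 60, 12) [367. 100.]
(155, -60, 12) [366. 278.]
```

View pics/w3.png

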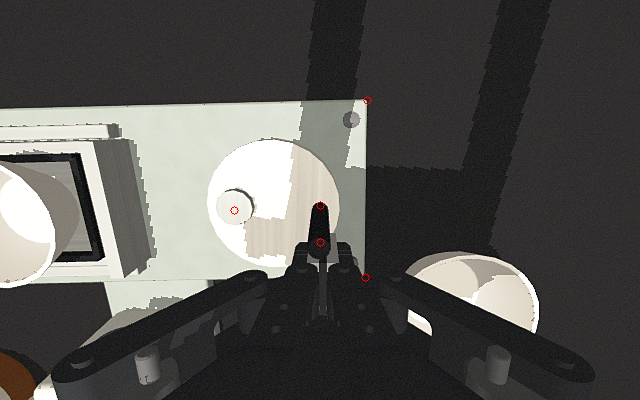

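Request:
{"api": "drive_tool", "payload": {
  "motion": [
    [[0.004, 0.001, 0, -0.005, 1], [0.004, 0, 0, -0.005, 1], [0, 0, 0, 0, 1], [-0.02, 0, 0, 0, 1], [-0.04, 0, 0, 0, 1], [-0.04, 0, 0, 0, 1], [-0.02, 0, -0.04, 0, 1], [0, 0, -0.1, 0, 1], [0, 0, -0.1, 0, 1], [0, 0, -0.1, 0, 1], [0, 0, -0.1, 0, 1], [0, 0, 0, 0, 1], [0, 0, 0, 0, 1]]
  ]
}}

```text
time: 11.25
tool_pos: [0.592, 0.166, 0.2068]
orientation: [-0.131, 0.991, -0.0, -0.0]
wrist_force: [-0.5, -0.1, 0.2]
opening: 0.0005
gripper_force: 0.0
```

```bash
python3 - <<'E'
from h import *
goto(sg(-125,0,190),105.04)
im=viewer.camera("wrist").copy(); cv2.imwrite("pics/w4raw.png",im[:,:,::-1])
for P in((75,0,35),(125,0,85),(125,0,29),(155,60,12),(155,-60,12)):
    u=proj("wrist",sg(*P))[0]; print(P,u.round(1))
a=proj("wrist",sg(75,0,35))[0]
x,y=int(a[0])-70,int(a[1])-75
cv2.imwrite("pics/w4.png",cv2.resize(im[y:y+150,x:x+200,::-1],None,fx=4,fy=4,interpolation=cv2.INTER_CUBIC)); print(x,y)
E
```

```text
t 11.25 pos [0.592  0.166  0.2068] phi -164.93 F [-0.5 -0.1  0.2] shift [ 0.1711 -0.8334  0.0562] roll 0.5002
(75, 0, 35) [271.5 139.2]
(125, 0, 85) [321.5 142.2]
(125, 0, 29) [321.5 138.9]
(155, 60, 12) [350.9  78.2]
(155, -60, 12) [348.1 192.4]
201 64
```

View pics/w4.png

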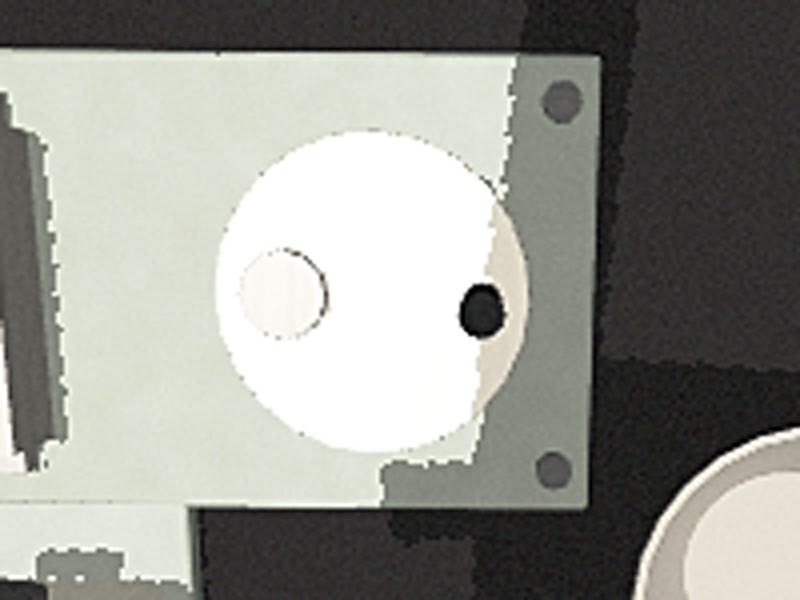

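The pin (481,311) stands straight ahead of the pivot (282,294) to within about 0.03 rad, with the low point facing the carriage. Next I go behind the plate.

Request:
{"api": "drive_tool", "payload": {
  "motion": [
    [[0.0115, -0.0556, 0, 0, 1], [0.0115, -0.0556, 0, 0, 1], [0.0115, -0.0556, 0, 0, 1], [0.0115, -0.0556, 0, 0, 1], [0.0115, -0.0556, 0, 0, 1], [0.0115, -0.0556, 0, 0, 1], [0.0115, -0.0556, 0, 0, 1], [0.0115, -0.0556, 0, 0, 1], [0.0115, -0.0556, 0, 0, 1], [0.0115, -0.0556, 0, 0, 1], [0.0115, -0.0556, 0, 0, 1], [0.0115, -0.0556, 0, 0, 1], [0.0115, -0.0556, 0, 0, 1], [0.0115, -0.0556, 0, 0, 1], [0.0115, -0.0556, 0, 0, 1], [0, 0, 0, 0, 1]]
  ]
}}

```text
time: 13.3
tool_pos: [0.6072, -0.0905, 0.2071]
orientation: [-0.13, 0.991, -0.0, -0.0]
wrist_force: [0.2, 0.1, -0.5]
opening: -0.0003
gripper_force: 0.0
```

Request:
{"api": "drive_tool", "payload": {
  "motion": [
    [[0, 0, 0, 0.05, 1], [0, 0, 0, 0.05, 1], [0, 0, 0, 0.05, 1], [0, 0, 0, 0.05, 1], [0, 0, 0, 0.05, 1], [0, 0, 0, 0.05, 1], [0, 0, 0, 0.05, 1], [0, 0, 0, 0.05, 1], [0, 0, 0, 0.05, 1], [0, 0, 0, 0.05, 1], [0, 0, 0, 0, 1], [0, 0, 0, 0, 1]]
  ]
}}

```text
time: 14.8
tool_pos: [0.6072, -0.0887, 0.2071]
orientation: [0.607, 0.795, 0.0, -0.0]
wrist_force: [-0.4, -0.3, 0.2]
opening: 0.0001
gripper_force: 0.0
```

```bash
python3 - <<'E'
from h import *
goto(sg(-125,0,75),105.04)
im=viewer.camera("wrist").copy()
for P in((-93,35,79),(-93,-35,79),(-45,0,57),(125,0,85),(7,35,41)):
    u=proj("wrist",sg(*P))[0]; print(P,u.round(1)); cv2.circle(im,tuple(int(v) for v in u.clip(-999,999)),4,(255,0,0),1)
cv2.imwrite("pics/w5.png",im[:,:,::-1])
E
```

```text
t 14.8 pos [ 0.6072 -0.0887  0.2071] phi 105.3 F [-0.4 -0.3  0.2] shift [-4.000e-04  7.000e-04  4.403e-01] roll 0.0014
(-93, 35, 79) [282.7 165. ]
(-93, -35, 79) [363.3 165.4]
(-45, 0, 57) [323.2 108.6]
(125, 0, 85) [ 324.8 -168. ]
(7, 35, 41) [284.9  49.2]
```

View pics/w5.png

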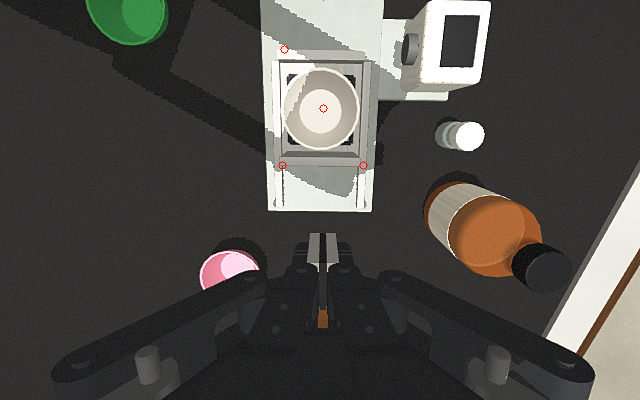

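The plate edge (283–363,165) is on its marks, and the dish (322,108) is seated. I'll descend and push.

Request:
{"api": "drive_tool", "payload": {
  "motion": [
    [[0, 0, 0.09, 0, 1], [0, 0, 0.09, 0, 1], [0, 0, 0.09, 0, 1], [0, 0, 0.09, 0, 1], [0, 0, 0.06, 0, 1], [0, 0, 0.02, 0, 1], [0, 0, 0, 0, 1], [0.02, 0, 0, 0, 1], [0.02, 0, 0, 0, 1], [0.015, 0, 0, 0, 1], [0.01, 0, 0, 0, 1], [0.005, 0, 0, 0, 1], [0.006, 0, 0, 0, 1], [0.008, 0, 0, 0, 1], [0.01, 0, 0, 0, 1], [0, 0, 0, 0, 1]]
  ]
}}

```text
time: 16.85
tool_pos: [0.5997, -0.0614, 0.0751]
orientation: [0.608, 0.794, 0.0, -0.0]
wrist_force: [1.6, -1.0, 1.4]
opening: -0.0001
gripper_force: 0.4
```

Request:
{"api": "drive_tool", "payload": {
  "motion": [
    [[0.006, 0, 0, 0, 1], [0.01, 0, 0, 0, 1], [0.01, 0, 0, 0, 1], [0.01, 0, 0, 0, 1], [0.01, 0, 0, 0, 1], [0.01, 0, 0, 0, 1], [0.01, 0, 0, 0, 1], [0.01, 0, 0, 0, 1], [0.01, 0, 0, 0, 1], [0.01, 0, 0, 0, 1], [0.01, 0, 0, 0, 1], [0.006, 0, 0, 0, 1], [0.004, 0, 0, 0, 1], [0, 0, 0, 0, 1]]
  ]
}}

```text
time: 18.6
tool_pos: [0.5905, -0.0281, 0.075]
orientation: [0.608, 0.794, -0.0, -0.0]
wrist_force: [1.1, -0.1, 0.4]
opening: 0.0002
gripper_force: 0.4
```

```bash
python3 - <<'E'
from h import *
goto(sg(-54,0,75),105.04)
E
```

```text
t 18.6 pos [ 0.5905 -0.0281  0.075 ] phi 105.08 F [ 1.1 -0.1  0.4] shift [0.0266 0.0018 0.    ] roll 0.0002
```

Request:
{"api": "drive_tool", "payload": {
  "motion": [
    [[0.004, 0, 0, 0, 1], [0.004, 0, 0, 0, 1], [0.004, 0, 0, 0, 1], [0.004, 0, 0, 0, 1], [0.003, 0, 0, 0, 1], [0.003, 0, 0, 0, 1]]
  ]
}}

```text
time: 19.35
tool_pos: [0.5889, -0.0218, 0.075]
orientation: [0.608, 0.794, -0.0, -0.0]
wrist_force: [1.2, -2.9, 0.6]
opening: -0.0002
gripper_force: 1.0
```

Request:
{"api": "drive_tool", "payload": {
  "motion": [
    [[0.003, 0, 0, 0, 1], [0.002, 0, 0, 0, 1]]
  ]
}}

```text
time: 19.6
tool_pos: [0.5888, -0.0214, 0.0751]
orientation: [0.608, 0.794, -0.001, 0.001]
wrist_force: [3.1, -8.6, -2.6]
opening: -0.0002
gripper_force: 4.4
```

Request:
{"api": "drive_tool", "payload": {
  "motion": [
    [[0.002, 0, 0, 0, 1], [0.001, 0, 0, 0, 1]]
  ]
}}

```text
time: 19.85
tool_pos: [0.5888, -0.0213, 0.0751]
orientation: [0.608, 0.794, -0.001, 0.001]
wrist_force: [2.6, -10.7, -2.8]
opening: 0.0001
gripper_force: 5.8
```

The force rose to about 11 N and the motion stalled within 1 mm of the predicted home position. I'll back off, rise and look.

Request:
{"api": "drive_tool", "payload": {
  "motion": [
    [[-0.02, 0, 0, 0, 1], [-0.05, 0, 0, 0, 1], [-0.05, 0, 0, 0, 1], [0, 0, -0.08, 0, 1], [0, 0, -0.12, 0, 1], [0, 0, -0.12, 0, 1], [0, 0, -0.12, 0, 1], [0, 0, -0.12, 0, 1], [0, 0, 0, 0, 1], [0, 0, 0, 0, 1]]
  ]
}}

```text
time: 21.1
tool_pos: [0.5977, -0.0548, 0.2426]
orientation: [0.608, 0.794, -0.0, -0.0]
wrist_force: [-1.0, -0.1, -0.2]
opening: -0.0002
gripper_force: 0.0
```

```bash
python3 - <<'E'
from h import *
goto(sg(-60,0,190))
im=viewer.camera("wrist").copy(); sc=viewer.camera("scene")
for P in((-43,35,79),(-43,-35,79),(5,0,57),(125,0,85),(75,0,35)):
    u=proj("wrist",sg(*P))[0]; print(P,u.round(1)); cv2.circle(im,tuple(int(v) for v in u.clip(-999,999)),3,(255,0,0),1)
sc=cv2.resize(sc[130:300,160:460],(640,363),interpolation=cv2.INTER_CUBIC)
cv2.imwrite("pics/end.png",np.vstack([im[:230],sc])[:,:,::-1])
E
```

```text
t 21.1 pos [ 0.5977 -0.0548  0.2426] phi 105.05 F [-1.  -0.1 -0.2] shift [0.0989 0.0019 0.1753] roll None
(-43, 35, 79) [287.3 145.1]
(-43, -35, 79) [359.1 145.1]
(5, 0, 57) [323.2  95.1]
(125, 0, 85) [323.5 -67. ]
(75, 0, 35) [323.3  24.3]
```

View pics/end.png

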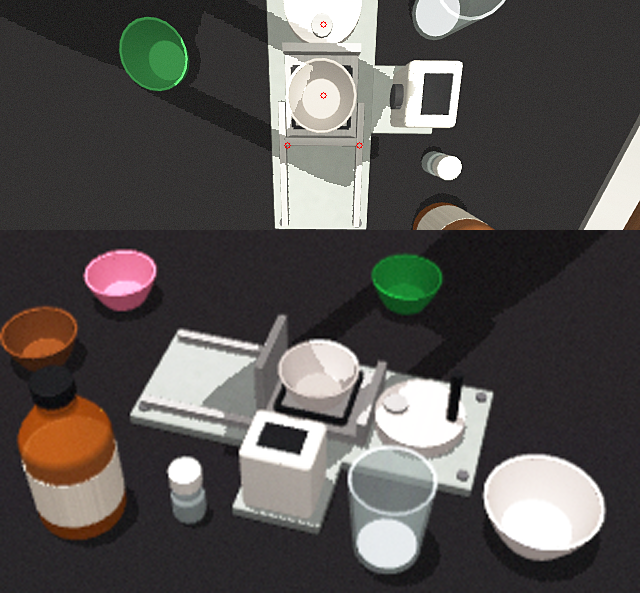

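The plate is at its home marks (287/359,145). The nose touches the cam, the dish is seated, the pin points straight away and the bystanders are where they were. Handing in.

```bash
python3 -c "
from station import manip
print(manip.hand_in())"
```

```text
the job is handed in; nothing more can be done
None
```

I turned the cam until its low point faced the carriage, then pushed the carriage home against it with the dish still in its seat. The bystanders stand undisturbed and the fingers are clear. The job is handed in at about 21 s; no verdict came back.

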